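# Put the glues back in the caddy

## Task

Tidy the model-making bench: stand each of the four white glue bottles with a yellow, blue, red or green nozzle upright in the caddy well of its own colour. Lower each bottle into its well before letting go, never dropping one from above. Leave the look-alikes, the grey-nozzled empty and the black stain bottle, standing where they are.

Things in the scene. Friction and masses are not known exactly. Their poses are not given: they have to be found in the camera images.
- glue_yellow: loose rigid glue bottle: white, upright, round, with yellow collar and pointed yellow nozzle. Body 40 mm diameter, 76 mm high; collar 32 mm diameter up to 88 mm; nozzle tip at 104 mm; 0.08 to 0.15 kg. Origin: centre of its underside; z up. Grip the body with the TCP about 62 mm above the origin. Bottles start 80 mm apart or more (centres); other articles among them are under 35 mm high
- glue_blue: loose rigid glue bottle: white, upright, round, with blue collar and pointed blue nozzle. Body 40 mm diameter, 76 mm high; collar 32 mm diameter up to 88 mm; nozzle tip at 104 mm; 0.08 to 0.15 kg. Origin: centre of its underside; z up. Grip the body with the TCP about 62 mm above the origin. Bottles start 80 mm apart or more (centres); other articles among them are under 35 mm high
- glue_red: loose rigid glue bottle: white, upright, round, with red collar and pointed red nozzle. Body 40 mm diameter, 76 mm high; collar 32 mm diameter up to 88 mm; nozzle tip at 104 mm; 0.08 to 0.15 kg. Origin: centre of its underside; z up. Grip the body with the TCP about 62 mm above the origin. Bottles start 80 mm apart or more (centres); other articles among them are under 35 mm high
- glue_green: loose rigid glue bottle: white, upright, round, with green collar and pointed green nozzle. Body 40 mm diameter, 76 mm high; collar 32 mm diameter up to 88 mm; nozzle tip at 104 mm; 0.08 to 0.15 kg. Origin: centre of its underside; z up. Grip the body with the TCP about 62 mm above the origin. Bottles start 80 mm apart or more (centres); other articles among them are under 35 mm high
- well_yellow: yellow square plastic well fixed in the plywood caddy, open on top: outside 66x66x30 mm, walls and floor 4 mm, inside 58x58 mm. Origin: centre of its underside, 6 mm above the table (inner floor 4 mm, rim 30 mm above it). z up, y along the row of four wells, 72 mm apart, in any order. Caddy: 304 mm along y, 84 mm across, end boards 42 mm above the table
- well_blue: blue square plastic well fixed in the plywood caddy, open on top: outside 66x66x30 mm, walls and floor 4 mm, inside 58x58 mm. Origin: centre of its underside, 6 mm above the table (inner floor 4 mm, rim 30 mm above it). z up, y along the row of four wells, 72 mm apart, in any order. Caddy: 304 mm along y, 84 mm across, end boards 42 mm above the table
- well_red: red square plastic well fixed in the plywood caddy, open on top: outside 66x66x30 mm, walls and floor 4 mm, inside 58x58 mm. Origin: centre of its underside, 6 mm above the table (inner floor 4 mm, rim 30 mm above it). z up, y along the row of four wells, 72 mm apart, in any order. Caddy: 304 mm along y, 84 mm across, end boards 42 mm above the table
- well_green: green square plastic well fixed in the plywood caddy, open on top: outside 66x66x30 mm, walls and floor 4 mm, inside 58x58 mm. Origin: centre of its underside, 6 mm above the table (inner floor 4 mm, rim 30 mm above it). z up, y along the row of four wells, 72 mm apart, in any order. Caddy: 304 mm along y, 84 mm across, end boards 42 mm above the table
- empty_grey: look-alike to leave alone: an empty with the same white bottle shape and sizes as the glues, but grey collar and nozzle. Origin: centre of its underside
- stain_black: look-alike to leave alone: wood stain in a black bottle with yellow collar and nozzle, same shape and sizes as the glues. Origin: centre of its underside
There are look-alikes about, which are no part of the job. Leave any orange look-alike of the glue_green alone. What is shaped like the glue_yellow but purple is not meant.

How it is judged (in metres and radians):
At the end, for the whole second after the job is handed in: Each of the four glue bottles stands upright (within 0.1 rad) on the floor of the well of its own colour (within 14 mm of its centre, which is anywhere inside the well), released and at rest; the grey-nozzled empty and the black stain bottle stand upright within 20 mm of where they were (horizontal distance between glue_yellow and well_yellow below 0.014 m and z of glue_yellow in the frame of well_yellow between 0 and 0.01 m and angle between each of glue_yellow, glue_blue, glue_red, glue_green, empty_grey, stain_black's own z axis and vertical below 0.1 rad and linear speed of each of glue_yellow, glue_blue, glue_red, glue_green, empty_grey, stain_black below 0.02 m/s and horizontal distance between glue_blue and well_blue below 0.014 m and z of glue_blue in the frame of well_blue between 0 and 0.01 m and horizontal distance between glue_red and well_red below 0.014 m and z of glue_red in the frame of well_red between 0 and 0.01 m and horizontal distance between glue_green and well_green below 0.014 m and z of glue_green in the frame of well_green between 0 and 0.01 m and distance of each of empty_grey, stain_black from where it was at the start of the episode below 0.02 m); the robot touches nothing.
It fails at once if a look-alike (the grey-nozzled empty or the black stain bottle) is moved more than 20 mm or tipped over (distance of any of empty_grey, stain_black from where it was at the start of the episode above 0.02 m or angle between any of empty_grey, stain_black's own z axis and vertical above 0.3 rad).
It fails at once if a glue bottle is dropped: touched by nothing while its underside is more than 45 mm above the table, that is, above the rims of the wells ((height (world z) of glue_yellow above 0.045 m and contact force between glue_yellow and anything else below 0.01 N) or (height (world z) of glue_blue above 0.045 m and contact force between glue_blue and anything else below 0.01 N) or (height (world z) of glue_red above 0.045 m and contact force between glue_red and anything else below 0.01 N) or (height (world z) of glue_green above 0.045 m and contact force between glue_green and anything else below 0.01 N)).
It also fails if it takes over 99 s, if anything falls off the work surface, if the arm or the gripper's body presses on something with over 40 N, if the wrist force passes 120 N, or if a joint passes its speed limit or range.

## Robot

A 6-joint arm with a two-finger parallel gripper is mounted at the origin on the work surface. World frame = base frame: x ahead of the robot, y to its left, z up, the work surface at z = 0. Lengths are in mm, angles in degrees, forces in N, time in s.
With the tool pointing down it reaches from about 300 to 850 mm from the base axis. Payload 4.2 kg.
Tool frame: the origin (TCP) lies between the finger pads, 19 mm behind the fingertips; this is the grasp point; z points along the fingers, y is the line along which they close (so a half turn about z gives the same grasp; the last joint's range is limited). The gripper opens to 91 mm and grips with 3 to 60 N. Pads are 32 mm wide; open, the fingers measure 118 mm over their backs; the gripper's body (76 mm by 178 mm) begins 60 mm behind the grasp point.
Start: joints at [-66.635, 18.312, 89.639, -0, 72.044, -1.146], TCP at [238.555, -523.195, 232.776] pointing down, gripper open.
Joint ranges: [-177.97, 177.97], [-48.28, 115.42], [12.27, 149.76], [-77.06, 257.06], [2.81, 150.46], [-146.56, 146.56]. Speed limits (degrees/s): [147.25, 147.25, 180, 180, 180, 180].

## Interface

Orientations are given as [roll, pitch, yaw] about the fixed x, y, z axes, in that order (R = Rz(yaw) Ry(pitch) Rx(roll)).
In Python, from workcell import env gives the robot as it stands.
- The arm moves only by the shell command python3 -m jog 'ROWS' [FORCE]. ROWS is a JSON object of lists of equal length, an entry for each row: "jaw": the finger opening in mm, from 0 to 91.2; "slide": the shift along the tool's x, y, z in units of 30 mm (1.0 is 30 mm), a list of three; "spin": the turn about the tool's z in units of 8 degrees (1.0 is 8 degrees). In form: {"jaw": [jaw, ...], "slide": [[dx, dy, dz], ...], "spin": [spin, ...]}. A call has 1 to 10 rows; each row shifts and turns the commanded pose from where the row before left it, along the tool's axes as they then stand; what a row does not reach is not made up. A row lasts 1/10 s, in which the tool goes at most 50 mm and 8.59 degrees, less where a joint would pass 70% of its speed; a pose out of reach is approached as far as the arm can. A call is refused whole if a number of a shift passes 1 or a number of a turn 1, either way. A call with a gripper value outside its range is refused whole. The fingers move at their own pace and stop on an object; FORCE is the grip in N (left out, the last holds). Time passes only in rows, so rows that do not move let the fingers close. It gives the time, the measured TCP pose, the force, the opening and the grip force at its end, in the units of the state.
- env.state(): the state, without advancing time (a new reading comes with each control period).
- env.grab_frame(name): name is "scene" or "top" or "wrist"; returns the picture (480x640x3 uint8, red, green, blue); there is no depth.
- env.camera_model(name): a dict with "fx", "fy", "cx", "cy" (pixels), "D" ([k1, k2, p1, p2, k3] as OpenCV has them; the pictures are not rectified), "camera_from_world" (4x4, takes a point from world to camera coordinates). Camera axes: x right, y up, looking along -z (the intrinsics and any distortion apply to the point x, -y, -z); pixel columns grow to the right and rows downward; lengths in mm; the calibration is good to about 2 mm. A picture is of the moment at which its call begins: read the wrist's pose just before it. camera_model takes no time and is no camera call; for the wrist camera it gives the pose at the moment of the call.
- env.job_done(): hands the job in; it is judged then, once.
The state is a dict: "time_s": time; "qpos": joint angles; "qvel": joint speeds; "effort": joint torques, N m; "ee_pos": TCP position; "ee_rot": TCP orientation; "force": force on the tool from outside, world axes, zero at the start; "torque": the same for the moment, N m; "gripper_width": finger opening in mm; "gripper_force": force on a finger pad.
Only numpy, scipy, OpenCV 4.12 (cv2) and the standard library are available. Lean on these libraries where they do the work, as an engineer would, in place of code of your own. Each camera call takes 0.05 s, during which the arm holds its last target. There are 200 camera calls.

## Working session

There is one attempt and no reset: what is moved stays moved. The work goes in short steps, Python scripts to look and compute and a shell command to move; the robot and the scene stay as the last step left them, time stands still between calls to the robot, and variables do not carry over. Pictures are saved under pics/ and viewed, at most 14 in all, crops included, and the job is handed in when it is done.

```bash
ls; mkdir -p pics; python3 - <<'E'
from workcell import env
import cv2
for n in("top","scene"):
    cv2.imwrite(f"pics/{n}0.png",env.grab_frame(n)[:,:,::-1]); m=env.camera_model(n); print(n,m)
s=env.state();print(s["time_s"],s["ee_pos"],s["ee_rot"],s["gripper_width"])
E
```

```text
pics
top {'fx': 584.8052538607462, 'fy': 584.8052538607462, 'cx': 322.7835494382237, 'cy': 238.33876513406295, 'D': array([-0.12497329,  0.        ,  0.        ,  0.        ,  0.        ]), 'camera_from_world': array([[ 2.16019769e-02, -9.99704506e-01, -1.11470141e-02,
        -4.38713023e+00],
       [ 9.94889717e-01,  2.03953255e-02,  9.88862039e-02,
        -5.18577860e+02],
       [-9.86296366e-02, -1.32261872e-02,  9.95036312e-01,
        -1.21275957e+03],
       [ 0.00000000e+00,  0.00000000e+00,  0.00000000e+00,
         1.00000000e+00]])}
scene {'fx': 472.44438875720795, 'fy': 472.44438875720795, 'cx': 317.7044232189742, 'cy': 234.80466051591293, 'D': array([-0.0375654,  0.       ,  0.       ,  0.       ,  0.       ]), 'camera_from_world': array([[-1.19678011e-01,  9.92762875e-01, -9.95228699e-03,
         7.99268229e+01],
       [-8.17705481e-01, -9.28797101e-02,  5.68094276e-01,
         4.08043514e+02],
       [ 5.63058541e-01,  7.61264325e-02,  8.22903303e-01,
        -1.28818795e+03],
       [ 0.00000000e+00,  0.00000000e+00,  0.00000000e+00,
         1.00000000e+00]])}
0.1 [ 238.36340732 -522.79694953  231.99273234] [-1.79908061e+02 -1.78872792e-03  2.45088263e+01] 91.08993770968358
```

View pics/top0.png

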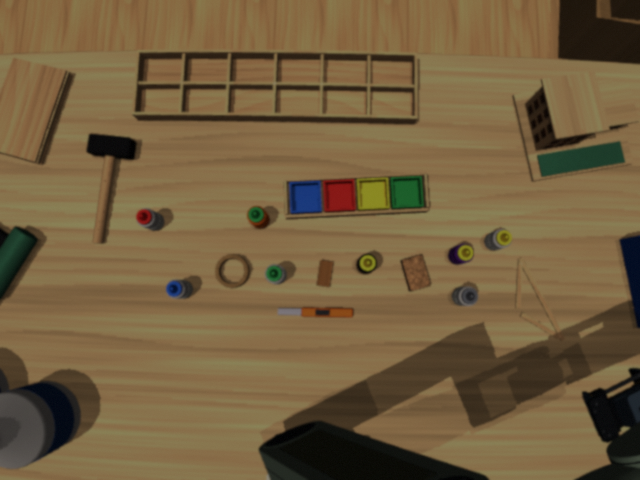

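View pics/scene0.png

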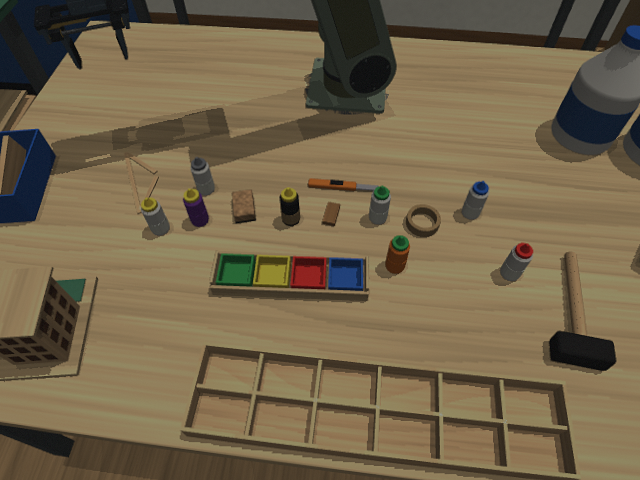

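Top view: bottles (collar px) are red (146,217), blue (177,289), green (276,273) and yellow (501,237). The look-alikes are an orange-bodied bottle (258,216), black (367,263), purple (461,253) and grey (466,294). The wells are blue (306,197), red (340,195), yellow (373,194) and green (407,193).

```bash
cat >h.py <<'E'
import numpy as np,cv2
from workcell import env
def cam(n):
    m=env.camera_model(n); return m,np.array([[m["fx"],0,m["cx"]],[0,m["fy"],m["cy"]],[0,0,1]]),np.array(m["D"]),m["camera_from_world"]
def pix2w(n,uv,z):
    m,K,D,T=cam(n)
    p=cv2.undistortPoints(np.array([[uv]],float),K,D)[0,0]
    d=T[:3,:3].T@np.array([p[0],-p[1],-1]); o=-T[:3,:3].T@T[:3,3]
    return o+d*(z-o[2])/d[2]
R={"red":[(0,6),(172,180)],"blue":[(100,125)],"green":[(40,90)],"yellow":[(22,34)]}
def blob(img,col,uv,r):
    h=cv2.cvtColor(img,cv2.COLOR_RGB2HSV); H=h[...,0]
    m=sum(((H>=a)&(H<=b)) for a,b in R[col]).astype(bool)&(h[...,1]>120)&(h[...,2]>40)
    y,x=np.mgrid[:480,:640]; m&=(abs(x-uv[0])<r)&(abs(y-uv[1])<r)
    n,l,s,c=cv2.connectedComponentsWithStats(m.astype(np.uint8)); i=1+np.argmax(s[1:,4]); return c[i],s[i]
E
python3 - <<'E'
from h import *
T=cv2.imread("pics/top0.png")[:,:,::-1].copy();S=cv2.imread("pics/scene0.png")[:,:,::-1].copy()
B={"red":((146,217),(520,250)),"blue":((177,289),(480,187)),"green":((276,273),(381,191)),"yellow":((502,237),(149,204))}
W={"red":((340,195),(309,272)),"blue":((306,197),(346,273)),"green":((407,193),(237,270)),"yellow":((373,194),(273,271))}
for c in B:
    for n,im,uv in(("top",T,B[c][0]),("scene",S,B[c][1])):
        p,s=blob(im,c,uv,15); print(c,n,p.round(1),s,pix2w(n,p,88 if n=="top" else 86).round(1))
for c in W:
    for n,im,uv in(("top",T,W[c][0]),("scene",S,W[c][1])):
        p,s=blob(im,c,uv,24); print("well",c,n,p.round(1),s,pix2w(n,p,15).round(1))
for n,uvs in(("black top",(367,262)),("grey",(466,294)),("purple",(461,253)),("orange",(258,216))): print(n,pix2w("top",uvs,92).round(0))
# caddy corners
a=[cv2.resize(T[160:320,120:320],(800,640))[:600],cv2.resize(T[160:310,340:540],(800,600))]
cv2.imwrite("pics/cropL.png",a[0][:,:,::-1])
E
```

```text
red top [143.9 216.3] [137 209  15  15 183] [550.4 373.5  88. ]
red scene [523.6 250.3] [515 243  18  16 219] [551.6 375.3  86. ]
blue top [173.9 288.3] [167 281  15  15 177] [405.  303.8  88. ]
blue scene [480.2 187.8] [473 181  15  14 160] [405.9 305.5  86. ]
green top [273.6 273.1] [267 267  14  14 154] [440.3 102.8  88. ]
green scene [381.1 192.4] [374 186  15  14 148] [441.5 103.6  86. ]
yellow top [504.  237.2] [496 230  17  15 196] [ 522.2 -361.8   88. ]
yellow scene [148.7 204.1] [141 197  17  15 190] [ 523.8 -360.4   86. ]
well red top [338.8 195.1] [ 323  179   33   33 1015] [613.9 -25.8  15. ]
well red scene [308.2 272.2] [ 290  256   37   33 1104] [603.4 -26.6  15. ]
well blue top [304.9 196.6] [289 181  32  32 947] [609.   47.1  15. ]
well blue scene [345.5 273.7] [ 329  258   34   33 1062] [598.2  47.2  15. ]
well green top [406.4 191.9] [ 390  176   34   33 1035] [ 624.  -171.5   15. ]
well green scene [235.7 269.4] [ 216  254   40   32 1052] [ 613.6 -171.5   15. ]
well yellow top [373.  193.1] [ 356  177   36   34 1096] [619.7 -99.4  15. ]
well yellow scene [271.8 270.8] [ 253  254   38   34 1158] [608.4 -99.1  15. ]
black top [466. -84.  92.]
grey [ 406. -283.   92.]
purple [ 488. -272.   92.]
orange [555. 137.  92.]
```

View pics/cropL.png

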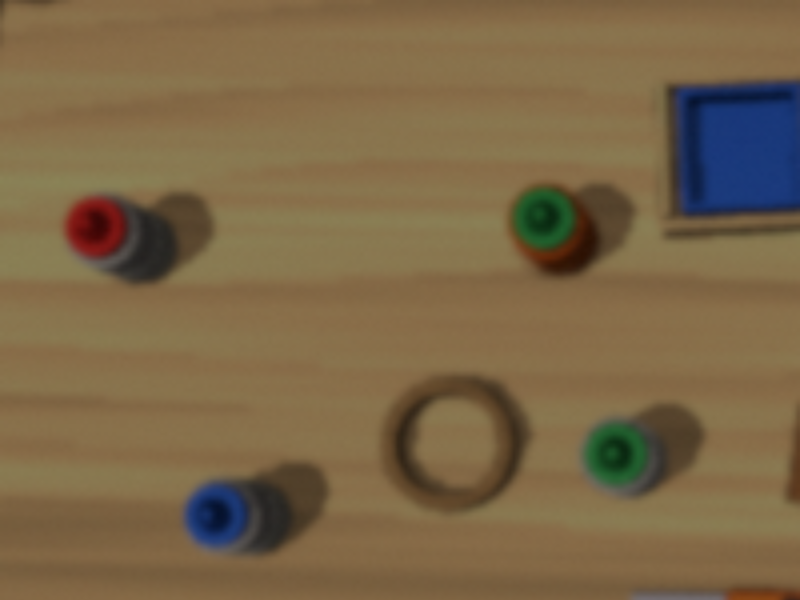

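Collars agree between the two cameras to 2 mm. The well blobs span the outer rims (about 33 px = 66 mm), so I take them at rim height, z = 36.

```bash
cat >>h.py <<'E'
from scipy.spatial.transform import Rotation as Ro
def go(x,y,z,yaw=None):
    s=env.state(); r=Ro.from_euler("xyz",s["ee_rot"],degrees=True)
    d=r.inv().apply(np.array([x,y,z])-s["ee_pos"])
    print("t%.1f"%s["time_s"],"pos",s["ee_pos"].round(1),"yaw %.1f"%s["ee_rot"][2],"slide units",(d/30).round(2),"w",round(s["gripper_width"],1))
E
python3 - <<'E'
from h import *
T=[(338.8,195.1),(304.9,196.6),(406.4,191.9),(373,193.1)];S=[(308.2,272.2),(345.5,273.7),(235.7,269.4),(271.8,270.8)]
for c,a,b in zip("r b g y".split(),T,S): print(c,pix2w("top",a,36).round(1),pix2w("scene",b,34).round(1))
s=env.state();y=s["ee_rot"][2]
# target yaw 94 first, slides in that frame to yellow bottle
r=Ro.from_euler("xyz",[180,0,94],degrees=True)
print((r.inv().apply(np.array([523,-361,232])-s["ee_pos"])/30).round(2))
E
```

```text
r [610.2 -25.5  36. ] [614.2 -24.7  34. ]
b [605.5  46.2  36. ] [609.3  47.4  34. ]
g [ 620.1 -168.7   36. ] [ 624.1 -166.2   34. ]
y [616.  -97.9  36. ] [619.1 -95.5  34. ]
[ 4.72  9.84 -0.  ]
```

```bash
python3 -m jog '{"jaw":[85,85,85,85,85,85,85,85,85],"slide":[[0,0,0],[0,0,0],[0,0,0],[0,0,0],[0,0,0],[0,0,0],[0,0,0],[0,0,0],[0,0,0]],"spin":[-1,-1,-1,-1,-1,-1,-1,-1,-0.7]}'; python3 -c "
from h import *
go(523,-361,232)"
```

```text
time_s: 1.0
ee_pos: [238.4, -522.9, 232.3]
ee_rot: [-180.0, -0.1, 94.4]
force: [-0.0, -0.3, 0.6]
gripper_width: 84.9
gripper_force: 0.0
t1.0 pos [ 238.4 -522.9  232.3] yaw 94.4 slide units [4.66 9.87 0.01] w 84.9
```

```bash
python3 -m jog '{"jaw":[85,85,85,85,85,85,85,85,85,85],"slide":[[0.47,1,0],[0.47,1,0],[0.47,1,0],[0.47,1,0],[0.47,1,0],[0.47,1,0],[0.47,1,0],[0.47,1,0],[0.47,1,0],[0.43,0.87,0]],"spin":[0,0,0,0,0,0,0,0,0,0]}' >/dev/null; python3 -c "
from h import *
go(523,-361,62)
cv2.imwrite('pics/w1.png',env.grab_frame('wrist')[:,:,::-1])"
```

```text
t2.0 pos [ 525.1 -361.4  232.2] yaw 94.1 slide units [ 0.01 -0.06  5.67] w 85.0
```

View pics/w1.png

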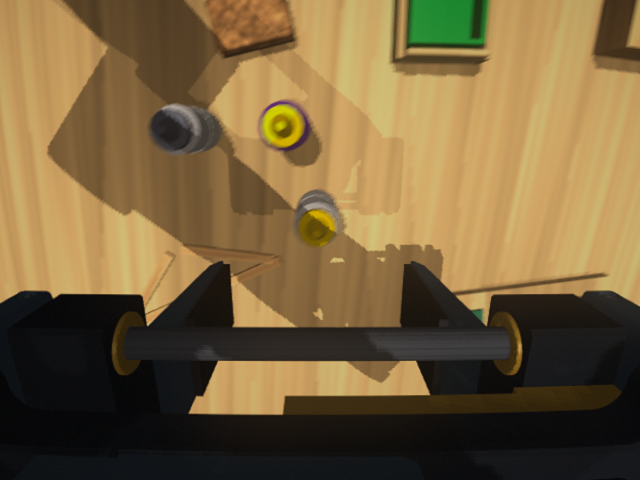

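The wrist view shows the yellow bottle (318,227) centred between the fingers. Grey (175,128) and purple (283,125) are clear of them.

```bash
python3 -c "
from h import *
print(pix2w('wrist',(318,228),88))"; python3 -m jog '{"jaw":[85,85,85,85,85,85,85,85],"slide":[[0,-0.04,0.9],[0,0,0.9],[0,0,0.9],[0,0,0.9],[0,0,0.9],[0,0,0.8],[0,0,0.37],[0,0,0]],"spin":[0,0,0,0,0,0,0,0]}'; python3 -m jog '{"jaw":[30,30,30,30,30,30,30],"slide":[[0,0,0],[0,0,0],[0,0,0],[0,0,0],[0,0,0],[0,0,0],[0,0,0]],"spin":[0,0,0,0,0,0,0]}' 20
```

```text
[ 530.79755012 -358.76888858   88.        ]
time_s: 2.85
ee_pos: [521.6, -362.0, 60.8]
ee_rot: [-179.8, -0.1, 94.1]
force: [0.5, -0.5, 0.2]
gripper_width: 85.1
gripper_force: 0.0
time_s: 3.55
ee_pos: [522.8, -362.7, 62.9]
ee_rot: [180.0, 0.0, 94.1]
force: [-0.0, -0.2, 1.7]
gripper_width: 39.2
gripper_force: 20.0
```

```bash
python3 -m jog '{"jaw":[30,30,30,30,30,30],"slide":[[0,0,-0.4],[0,0,-0.8],[0,0,-0.9],[0,0,-0.9],[0,0,-0.9],[0,0,-0.6]],"spin":[0,0,0,0,0,0]}'; python3 -c "
from h import *
go(617.5,-97,200)"
```

```text
time_s: 4.15
ee_pos: [523.2, -363.0, 200.7]
ee_rot: [179.9, 0.1, 94.1]
force: [0.7, -0.0, -0.4]
gripper_width: 39.6
gripper_force: 20.0
t4.2 pos [ 523.2 -363.   200.7] yaw 94.1 slide units [8.62 3.77 0.01] w 39.6
```

```bash
python3 -m jog '{"jaw":[30,30,30,30,30,30,30,30,30,30],"slide":[[0.6,0.3,0],[0.9,0.4,0],[1,0.4,0],[1,0.4,0],[1,0.4,0],[1,0.4,0],[1,0.4,0],[1,0.4,0],[0.7,0.37,0],[0.42,0.3,0]],"spin":[0,0,0,0,0,0,0,0,0,0]}' >/dev/null; python3 -m jog '{"jaw":[30,30],"slide":[[0,0,0],[0,0,0]],"spin":[0,0]}'>/dev/null; python3 -c "
from h import *
go(617.5,-97,73)
cv2.imwrite('pics/w2.png',env.grab_frame('wrist')[:,:,::-1])"
```

```text
t5.3 pos [616.8 -97.2 197.7] yaw 94.1 slide units [0.01 0.03 4.16] w 39.6
```

View pics/w2.png

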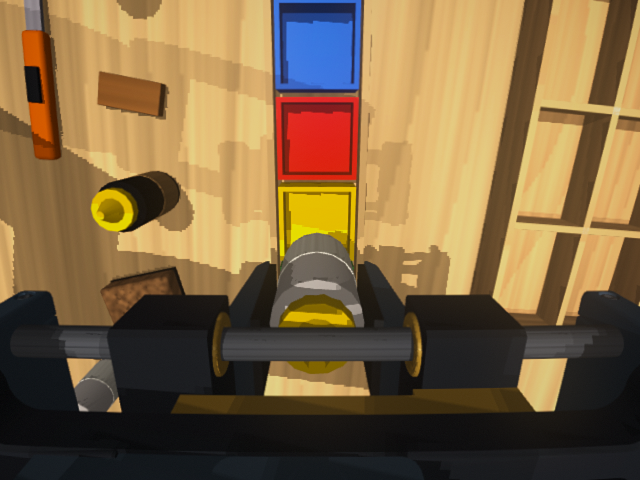

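The wrist view shows the bottle held upright over the yellow well. Red rim spans (277–359, 95–181) and blue rim (275–362, 0–92), with the row aligned to the tool. I'll cross-check the well positions.

```bash
python3 -c "
from h import *
for p in ((318,138),(318,46)): print(pix2w('wrist',p,36).round(1))
print(pix2w('wrist',(318,182),36))"
```

```text
[613.  -26.5  36. ]
[608.   42.8  36. ]
[615.58083986 -62.44861399  36.        ]
```

```bash
python3 -m jog '{"jaw":[30,30,30,30,30,30,30,30,30],"slide":[[-0.02,0.02,0.8],[0,0,0.8],[0,0,0.8],[0,0,0.6],[0,0,0.5],[0,0,0.3],[0,0,0.2],[0,0,0.08],[0,0,0]],"spin":[0,0,0,0,0,0,0,0,0]}'
```

```text
time_s: 6.3
ee_pos: [617.7, -97.5, 75.5]
ee_rot: [180.0, 0.0, 94.1]
force: [0.2, 0.1, -1.4]
gripper_width: 39.3
gripper_force: 20.0
```

```bash
python3 -m jog '{"jaw":[30,30,30],"slide":[[0,0,0.07],[0,0,0],[0,0,0]],"spin":[0,0,0]}'; python3 -m jog '{"jaw":[60,60,60,70,70,70,70,70,70,70],"slide":[[0,0,0],[0,0,0],[0,0,0],[0,0,0],[0,0,-0.5],[0,0,-0.9],[0,0,-0.9],[0,0,-0.9],[0,0,-0.9],[0,0,-0.5]],"spin":[0,0,0,0,0,0,0,0,0,0]}'; python3 -c "
from h import *
go(441,103,212)"
```

```text
time_s: 6.6
ee_pos: [617.8, -97.1, 73.5]
ee_rot: [180.0, 0.0, 94.1]
force: [0.2, 0.3, -0.4]
gripper_width: 39.5
gripper_force: 20.0
time_s: 7.6
ee_pos: [618.4, -97.2, 213.9]
ee_rot: [179.8, 0.1, 94.1]
force: [0.9, -0.1, -0.8]
gripper_width: 69.9
gripper_force: 0.0
t7.6 pos [618.4 -97.2 213.9] yaw 94.1 slide units [ 7.08 -5.42  0.03] w 69.9
```

```bash
python3 -m jog '{"jaw":[85,85,85,85,85,85,85,85,85,85],"slide":[[0.88,-0.68,0],[0.88,-0.68,0],[0.88,-0.68,0],[0.88,-0.68,0],[0.88,-0.68,0],[0.88,-0.68,0],[0.9,-0.67,0],[0.9,-0.67,0],[0,0,0],[0,0,0]],"spin":[0,0,0,0,0,0,0,0,0,0]}' >/dev/null;  python3 -c "
from h import *
go(441,103,62)
a=env.grab_frame('wrist')[:,:,::-1];b=env.grab_frame('scene')[:,:,::-1]
cv2.imwrite('pics/w3.png',np.hstack([cv2.resize(a,(400,300)),cv2.resize(b[120:360,120:440],(400,300))]))"
```

```text
t8.6 pos [440.2 103.3 211.5] yaw 94.2 slide units [-0.01  0.02  4.98] w 84.9
```

View pics/w3.png

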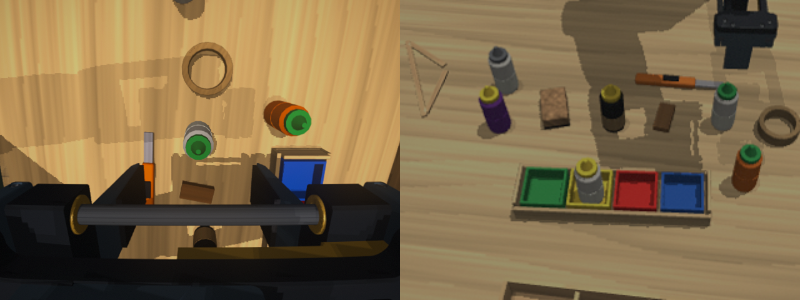

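Right panel shows the yellow bottle upright in the yellow well (590,180). Left panel shows the white green-nozzled bottle (199,145) between the fingers, with the orange one clear.

```bash
python3 -m jog '{"jaw":[85,85,85,85,85,85,85,85],"slide":[[0,0.02,0.9],[0,0,0.9],[0,0,0.9],[0,0,0.9],[0,0,0.7],[0,0,0.4],[0,0,0.25],[0,0,0]],"spin":[0,0,0,0,0,0,0,0]}'; python3 -m jog '{"jaw":[30,30,30,30,30,30,30],"slide":[[0,0,0],[0,0,0],[0,0,0],[0,0,0],[0,0,0],[0,0,0],[0,0,0]],"spin":[0,0,0,0,0,0,0]}' 20
python3 -m jog '{"jaw":[30,30,30,30,30,30],"slide":[[0,0,-0.4],[0,0,-0.8],[0,0,-0.9],[0,0,-0.9],[0,0,-0.9],[0,0,-0.9]],"spin":[0,0,0,0,0,0]}'; python3 -c "
from h import *
go(622,-168,206)"
```

```text
time_s: 9.5
ee_pos: [440.9, 102.4, 61.8]
ee_rot: [-179.9, 0.0, 94.0]
force: [-0.0, -0.6, 0.5]
gripper_width: 84.7
gripper_force: 0.0
time_s: 10.2
ee_pos: [440.8, 103.1, 62.8]
ee_rot: [180.0, 0.0, 94.1]
force: [-0.8, -0.3, 1.5]
gripper_width: 39.2
gripper_force: 20.0
time_s: 10.8
ee_pos: [440.4, 103.0, 207.5]
ee_rot: [-180.0, 0.0, 94.1]
force: [0.9, -0.0, -1.1]
gripper_width: 39.3
gripper_force: 20.0
t10.8 pos [440.4 103.  207.5] yaw 94.1 slide units [-9.45  5.39  0.05] w 39.3
```

```bash
python3 -m jog '{"jaw":[30,30,30,30,30,30,30,30,30,30],"slide":[[-0.5,0.3,0],[-0.8,0.5,0],[-1,0.6,0],[-1,0.6,0],[-1,0.6,0],[-1,0.6,0],[-1,0.6,0],[-1,0.6,0],[-0.9,0.5,0],[-0.75,0.3,0]],"spin":[0,0,0,0,0,0,0,0,0,0]}' >/dev/null; python3 -m jog '{"jaw":[30,30,30],"slide":[[-0.5,0.19,0],[0,0,0],[0,0,0]],"spin":[0,0,0]}'>/dev/null; python3 -c "
from h import *
go(622,-168,73.5)"
```

```text
t12.1 pos [ 621.8 -167.4  206.2] yaw 94.1 slide units [-0.03  0.01  4.42] w 39.6
```

```bash
python3 -m jog '{"jaw":[30,30,30,30,30,30,30,30,30,30],"slide":[[-0.02,0,0.8],[0,0,0.8],[0,0,0.8],[0,0,0.8],[0,0,0.5],[0,0,0.35],[0,0,0.2],[0,0,0.15],[0,0,0],[0,0,0]],"spin":[0,0,0,0,0,0,0,0,0,0]}'
```

```text
time_s: 13.1
ee_pos: [622.8, -168.7, 75.4]
ee_rot: [179.9, 0.0, 94.1]
force: [-0.3, 0.2, -1.7]
gripper_width: 39.5
gripper_force: 20.0
```

```bash
python3 -m jog '{"jaw":[30,30,30],"slide":[[0,0,0.06],[0,0,0],[0,0,0]],"spin":[0,0,0]}'; python3 -m jog '{"jaw":[60,60,60,70,70,70,70,70,70,70],"slide":[[0,0,0],[0,0,0],[0,0,0],[0,0,0],[0,0,-0.5],[0,0,-0.9],[0,0,-0.9],[0,0,-0.9],[0,0,-0.9],[0,0,-0.5]],"spin":[0,0,0,0,0,0,0,0,0,0]}'; python3 -c "
from h import *
go(551,374.5,212)"
```

```text
time_s: 13.4
ee_pos: [622.5, -168.8, 73.1]
ee_rot: [180.0, 0.0, 94.1]
force: [0.3, 0.7, -1.3]
gripper_width: 39.5
gripper_force: 20.0
time_s: 14.4
ee_pos: [623.2, -168.9, 213.6]
ee_rot: [179.8, 0.1, 94.1]
force: [0.2, -0.1, -0.1]
gripper_width: 70.0
gripper_force: 0.0
t14.4 pos [ 623.2 -168.9  213.6] yaw 94.1 slide units [18.24 -1.1   0.02] w 70.0
```

```bash
python3 -m jog '{"jaw":[85,85,85,85,85,85,85,85,85,85],"slide":[[1,-0.06,0],[1,-0.06,0],[1,-0.06,0],[1,-0.06,0],[1,-0.06,0],[1,-0.06,0],[1,-0.06,0],[1,-0.06,0],[1,-0.06,0],[1,-0.06,0]],"spin":[0,0,0,0,0,0,0,0,0,0]}' >/dev/null;python3 -m jog '{"jaw":[85,85,85,85,85,85,85,85,85,85],"slide":[[1,-0.06,0],[1,-0.06,0],[1,-0.06,0],[1,-0.06,0],[1,-0.06,0],[1,-0.06,0],[1,-0.06,0],[0.8,-0.06,0],[0.44,0,0],[0,0,0]],"spin":[0,0,0,0,0,0,0,0,0,0]}' >/dev/null;  python3 -c "
from h import *
go(551,374.5,62)
a=env.grab_frame('wrist')[:,:,::-1];b=env.grab_frame('scene')[:,:,::-1]
cv2.imwrite('pics/w4.png',np.hstack([cv2.resize(a,(400,300)),cv2.resize(b[120:360,120:440],(400,300))]))"
```

```text
t16.4 pos [550.6 376.1 210.5] yaw 94.2 slide units [-0.05  0.01  4.95] w 84.8
```

View pics/w4.png

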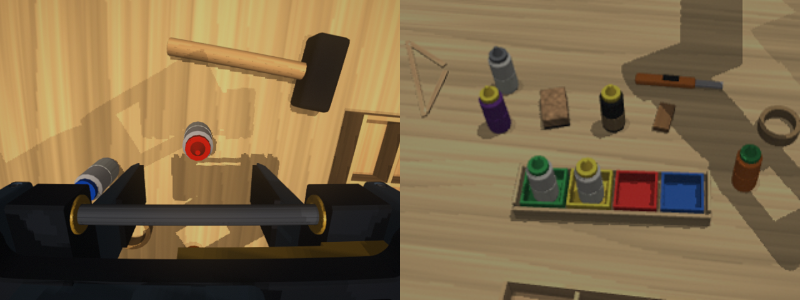

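Green stands in its well (540,180) beside yellow. The red bottle (197,146) is centred between the fingers, and blue is clear.

```bash
python3 -m jog '{"jaw":[85,85,85,85,85,85,85,85],"slide":[[-0.04,0,0.9],[0,0,0.9],[0,0,0.9],[0,0,0.9],[0,0,0.7],[0,0,0.4],[0,0,0.22],[0,0,0]],"spin":[0,0,0,0,0,0,0,0]}'; python3 -m jog '{"jaw":[30,30,30,30,30,30,30],"slide":[[0,0,0],[0,0,0],[0,0,0],[0,0,0],[0,0,0],[0,0,0],[0,0,0]],"spin":[0,0,0,0,0,0,0]}' 20
python3 -m jog '{"jaw":[30,30,30,30,30,30],"slide":[[0,0,-0.4],[0,0,-0.8],[0,0,-0.9],[0,0,-0.9],[0,0,-0.9],[0,0,-0.9]],"spin":[0,0,0,0,0,0]}'; python3 -c "
from h import *
go(612,-26,206)"
```

```text
time_s: 17.3
ee_pos: [551.1, 372.9, 63.0]
ee_rot: [-180.0, 0.0, 94.1]
force: [-0.6, 0.6, -0.3]
gripper_width: 85.2
gripper_force: 0.0
time_s: 18.0
ee_pos: [550.9, 373.6, 63.3]
ee_rot: [-180.0, 0.0, 94.1]
force: [-1.1, -0.2, 0.5]
gripper_width: 39.6
gripper_force: 20.0
time_s: 18.6
ee_pos: [550.8, 373.4, 209.0]
ee_rot: [180.0, 0.0, 94.1]
force: [1.1, 0.4, -1.2]
gripper_width: 39.6
gripper_force: 20.0
t18.6 pos [550.8 373.4 209. ] yaw 94.1 slide units [-13.43   1.08   0.1 ] w 39.6
```

```bash
python3 -m jog '{"jaw":[30,30,30,30,30,30,30,30,30,30],"slide":[[-0.5,0.1,0],[-0.8,0.1,0],[-1,0.1,0],[-1,0.1,0],[-1,0.1,0],[-1,0.1,0],[-1,0.1,0],[-1,0.1,0],[-1,0.1,0],[-1,0.1,0]],"spin":[0,0,0,0,0,0,0,0,0,0]}' >/dev/null; python3 -m jog '{"jaw":[30,30,30,30,30,30,30,30],"slide":[[-1,0.08,0],[-1,0,0],[-1,0,0],[-0.7,0,0],[-0.43,0,0],[0,0,0],[0,0,0],[0,0,0]],"spin":[0,0,0,0,0,0,0,0]}'>/dev/null; python3 -c "
from h import *
go(612,-26,73.5)"
```

```text
t20.4 pos [612. -25. 207.] yaw 94.2 slide units [-0.04 -0.    4.45] w 39.4
```

```bash
python3 -m jog '{"jaw":[30,30,30,30,30,30,30,30,30,30],"slide":[[-0.02,0,0.8],[0,0,0.8],[0,0,0.8],[0,0,0.8],[0,0,0.5],[0,0,0.35],[0,0,0.2],[0,0,0.15],[0,0,0],[0,0,0]],"spin":[0,0,0,0,0,0,0,0,0,0]}'
```

```text
time_s: 21.4
ee_pos: [612.7, -26.5, 75.9]
ee_rot: [179.9, 0.0, 94.1]
force: [0.7, -0.1, -0.8]
gripper_width: 39.2
gripper_force: 20.0
```

```bash
python3 -m jog '{"jaw":[30,30,30],"slide":[[0,0,0.06],[0,0,0],[0,0,0]],"spin":[0,0,0]}'; python3 -m jog '{"jaw":[60,60,60,70,70,70,70,70,70,70],"slide":[[0,0,0],[0,0,0],[0,0,0],[0,0,0],[0,0,-0.5],[0,0,-0.9],[0,0,-0.9],[0,0,-0.9],[0,0,-0.9],[0,0,-0.5]],"spin":[0,0,0,0,0,0,0,0,0,0]}'; python3 -c "
from h import *
go(405.5,304.5,212)"
```

```text
time_s: 21.7
ee_pos: [612.3, -26.6, 73.7]
ee_rot: [180.0, 0.0, 94.1]
force: [0.3, 0.0, -1.8]
gripper_width: 39.3
gripper_force: 20.0
time_s: 22.7
ee_pos: [613.1, -26.6, 214.2]
ee_rot: [179.8, 0.0, 94.1]
force: [0.1, 0.7, -1.1]
gripper_width: 70.0
gripper_force: 0.0
t22.7 pos [613.1 -26.6 214.2] yaw 94.1 slide units [11.5  -6.11  0.04] w 70.0
```

```bash
python3 -m jog '{"jaw":[85,85,85,85,85,85,85,85,85,85],"slide":[[1,-0.53,0],[1,-0.53,0],[1,-0.53,0],[1,-0.53,0],[1,-0.53,0],[1,-0.53,0],[1,-0.53,0],[1,-0.53,0],[1,-0.53,0],[1,-0.53,0]],"spin":[0,0,0,0,0,0,0,0,0,0]}' >/dev/null;python3 -m jog '{"jaw":[85,85,85,85],"slide":[[0.9,-0.5,0],[0.6,-0.31,0],[0,0,0],[0,0,0]],"spin":[0,0,0,0]}' >/dev/null;  python3 -c "
from h import *
go(405.5,304.5,62)
a=env.grab_frame('wrist')[:,:,::-1];b=env.grab_frame('scene')[:,:,::-1]
cv2.imwrite('pics/w5.png',np.hstack([cv2.resize(a,(400,300)),cv2.resize(b[120:360,120:440],(400,300))]))"
```

```text
t24.1 pos [404.7 304.4 211.5] yaw 94.2 slide units [0.01 0.03 4.98] w 85.0
```

View pics/w5.png

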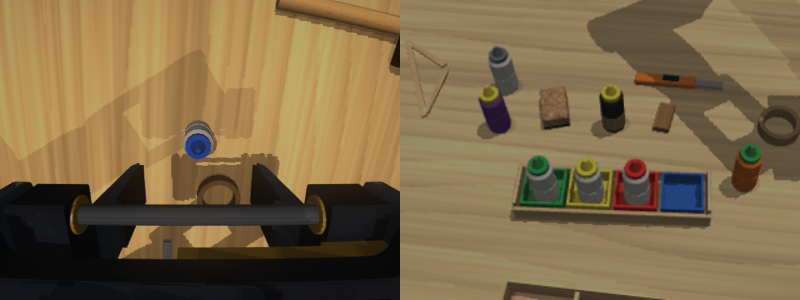

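Red stands in its well (636,182). The blue bottle (199,144) is between the fingers.

```bash
python3 -m jog '{"jaw":[85,85,85,85,85,85,85,85],"slide":[[0,0,0.9],[0,0,0.9],[0,0,0.9],[0,0,0.9],[0,0,0.7],[0,0,0.4],[0,0,0.24],[0,0,0]],"spin":[0,0,0,0,0,0,0,0]}'; python3 -m jog '{"jaw":[30,30,30,30,30,30,30],"slide":[[0,0,0],[0,0,0],[0,0,0],[0,0,0],[0,0,0],[0,0,0],[0,0,0]],"spin":[0,0,0,0,0,0,0]}' 20
python3 -m jog '{"jaw":[30,30,30,30,30,30],"slide":[[0,0,-0.4],[0,0,-0.8],[0,0,-0.9],[0,0,-0.9],[0,0,-0.9],[0,0,-0.9]],"spin":[0,0,0,0,0,0]}'; python3 -c "
from h import *
go(607.5,46,206)"
```

```text
time_s: 25.0
ee_pos: [404.8, 304.0, 62.8]
ee_rot: [-180.0, 0.0, 94.1]
force: [-1.0, -0.5, -0.4]
gripper_width: 85.0
gripper_force: 0.0
time_s: 25.7
ee_pos: [404.7, 304.5, 63.4]
ee_rot: [180.0, -0.0, 94.1]
force: [-0.3, 0.4, 1.8]
gripper_width: 39.6
gripper_force: 20.0
time_s: 26.3
ee_pos: [404.4, 304.2, 208.9]
ee_rot: [180.0, 0.0, 94.1]
force: [0.5, -0.1, -1.2]
gripper_width: 39.7
gripper_force: 20.0
t26.3 pos [404.4 304.2 208.9] yaw 94.1 slide units [-9.07  6.14  0.1 ] w 39.7
```

```bash
python3 -m jog '{"jaw":[30,30,30,30,30,30,30,30,30,30],"slide":[[-0.5,0.3,0],[-0.8,0.6,0],[-1,0.7,0],[-1,0.7,0],[-1,0.7,0],[-1,0.7,0],[-1,0.7,0],[-1,0.7,0],[-0.8,0.5,0],[-0.6,0.3,0]],"spin":[0,0,0,0,0,0,0,0,0,0]}' >/dev/null; python3 -m jog '{"jaw":[30,30,30],"slide":[[-0.37,0.24,0],[0,0,0],[0,0,0]],"spin":[0,0,0]}'>/dev/null; python3 -c "
from h import *
go(607.5,46,73.5)"
```

```text
t27.6 pos [607.4  46.8 207.3] yaw 94.1 slide units [-0.03  0.01  4.46] w 39.5
```

```bash
python3 -m jog '{"jaw":[30,30,30,30,30,30,30,30,30,30],"slide":[[-0.02,0,0.8],[0,0,0.8],[0,0,0.8],[0,0,0.8],[0,0,0.5],[0,0,0.35],[0,0,0.2],[0,0,0.17],[0,0,0],[0,0,0]],"spin":[0,0,0,0,0,0,0,0,0,0]}'
```

```text
time_s: 28.6
ee_pos: [608.3, 45.7, 75.3]
ee_rot: [179.9, 0.0, 94.1]
force: [0.1, 0.3, -1.8]
gripper_width: 39.6
gripper_force: 20.0
```

```bash
python3 -m jog '{"jaw":[30,30,30],"slide":[[0,0,0.06],[0,0,0],[0,0,0]],"spin":[0,0,0]}'; python3 -m jog '{"jaw":[60,60,60,70,70,70,70,70,70,70],"slide":[[0,0,0],[0,0,0],[0,0,0],[0,0,0],[0,0,-0.5],[0,0,-0.9],[0,0,-0.9],[0,0,-0.9],[0,0,-0.9],[0,0,-0.5]],"spin":[0,0,0,0,0,0,0,0,0,0]}';python3 -m jog '{"jaw":[70,70,70,70,70,70,70,70,70,70],"slide":[[0,-0.9,-0.3],[0,-0.9,-0.3],[0,-0.9,-0.3],[0,-0.9,0],[0,-0.9,0],[0,-0.9,0],[0,-0.9,0],[0,-0.9,0],[0,0,0],[0,0,0]],"spin":[0,0,0,0,0,0,0,0,0,0]}'; python3 -c "
from h import *
go(0,0,0)
T=env.grab_frame('top');S=env.grab_frame('scene')
cv2.imwrite('pics/end.png',np.hstack([cv2.resize(T[150:310,260:540],(400,229))[:225],cv2.resize(S[140:320,120:440],(400,225))])[:,:,::-1])"
```

```text
time_s: 28.9
ee_pos: [608.4, 45.6, 73.4]
ee_rot: [179.9, 0.0, 94.1]
force: [1.0, 0.6, 0.4]
gripper_width: 40.1
gripper_force: 20.0
time_s: 29.9
ee_pos: [608.7, 45.7, 213.4]
ee_rot: [179.8, 0.0, 94.1]
force: [-0.1, -0.8, -0.9]
gripper_width: 70.3
gripper_force: 0.0
time_s: 30.9
ee_pos: [392.6, 30.2, 238.3]
ee_rot: [179.9, 0.0, 94.1]
force: [0.5, -0.9, 0.7]
gripper_width: 69.8
gripper_force: 0.0
t30.9 pos [392.6  30.2 238.3] yaw 94.1 slide units [ -0.06 -13.14   7.92] w 69.8
```

View pics/end.png

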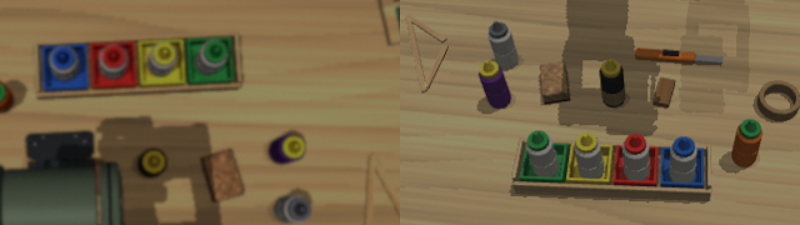

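All four bottles stand upright and centred in the wells of their own colour, the look-alikes are where they were, and the arm is clear.

```bash
python3 -c "
from workcell import env
print(env.job_done())"
```

```text
the job is handed in; nothing more can be done
None
```

I placed the yellow, blue, red and green glue bottles upright in their matching wells, lowering each before release, left the look-alikes untouched, and handed the job in at about 31 s; the hand-in returned no verdict.

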